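Free the jammed wash cup in the rinse station

TASK

Raise the see-through flap of the rinse station until it stands nearly upright, and swing the steel prop stay at its side up until it leans back past upright, in under the flap's ear, so that the flap cannot drop. Then take the white wash cup by its rim, twist it anticlockwise (seen from above) until its ears are clear of the two hooks, pull it out of its holder and stand it upright on the free part of the drip tray, flap still propped; leave the jar, bottle, printed bracket and scraper as they are.

Things in the scene. Friction and masses are not known exactly. Their poses are not given: they have to be found in the camera images.
- tub: Grey open-topped box of the rinse station, fixed, 172 (x) x 302 (y) x 115 mm high, walls and floor 6 mm thick; origin at the centre of its underside. The flap's hinge runs along its +x top edge; the stay is outside its -y wall, on a small bracket. Inside stand the holder and the jar, one in each half along y (which is which varies).
- flap (a joint): Hinge of the amber guard flap (plate 178 x 306 x 6 mm, 0.25 kg), rad: 0 closed, grows as the front (-x) edge rises, 1.57 vertical, stop at 1.75. Stiff: above 1.1 rad it stays where it is left, below about 0.7 it falls shut. A steel ear (30 mm along x, 62 mm along y) sticks out from its -y side, 70 to 100 mm from the hinge line.
- flap_hinge (a point): Middle of the flap's hinge line, 119 mm above the tub's underside; the axis is the tub's y axis.
- flap_bar (a point): Middle of the flap's handle: round steel bar, 12 mm thick, 100 mm long along the tub's y, 213 mm from the hinge line and 29 mm clear of the flap's front edge, carried by a round arm at each end.
- stay (a joint): Hinge of the prop stay, rad: 0 lying level and pointing to the tub's -x; grows as its tip rises; 1.57 upright; stop at 2.0, leaning back towards the flap. Slightly stiff: it stays where it is left. It starts between 0 and 0.5. While the flap is down its ear blocks the stay.
- stay_pivot (a point): Pivot of the prop stay, at tub (-4, -196, 98) mm; the axis is the tub's y axis, like the flap's.
- stay_tip (a point): Centre of the stay's black end piece, a small cylinder 14 mm thick and 18 mm long along the tub's y, at the end of the 8 mm steel rod, 110 mm from the pivot.
- holder: Grey round holder fixed on the tub's floor, cup-like: outer diameter 107 mm, 38 mm high, floor 5 mm thick; origin at the centre of its underside; its yaw varies widely. Two rubber spring pads inside, on its +x and -x sides, press on the cup, so that it drags by several newtons. Two hooks on its +y and -y sides (see holder_hook).
- cup: White round wash cup, about 0.22 kg, outer diameter 88 mm, 92 mm high, open on top; its rim is a band 26 mm tall, 8 mm thick (inner diameter 72 mm). Origin at the centre of its underside, z up. It starts in the holder, underside 5 mm above the holder's, yaw within 0.12 rad of the holder's, with two ears on its +y and -y sides (see cup_ear) under the hooks.
- cup_ear (a point): Outer end, mid-height, of the ear on the cup's +y side; its twin is across from it. Ears are 22 mm wide, reach 56 mm from the axis and lie 36 to 43 mm above the cup's underside. When the cup's yaw is 0.6 to 1.5 rad anticlockwise (seen from above) of the holder's, the ears are clear of the hooks and the cup lifts straight out.
- holder_hook (a point): Top of the hook on the holder's +y side; its twin is across from it. The hooks reach inward over the cup's ears; they are 26 mm wide, stand 47 to 64 mm from the axis, top 55 mm above the holder's underside, each with a stop on its clockwise side, so that the cup turns out anticlockwise only.
- cup_rim (a point): Centre of the cup's mouth, at rim height (92 mm above its underside).
- tray: Grey drip tray, fixed, 260 (x) x 150 (y) mm, wall 5 mm thick and 14 mm high, floor 5 mm thick; origin at the centre of its underside. The bracket lies on its +x part; the rest is free.
- bracket: Bystander: grey printed bracket 50 x 45 x 32 mm on the tray; origin at the centre of its underside.
- jar: Bystander: amber jar, 54 mm diameter, 60 mm high, in the other half of the tub; origin at the centre of its underside.
- bottle: Bystander: white bottle, 62 mm diameter, 150 mm high, standing on the bench beyond; origin at the centre of its underside.
- scraper: Bystander: scraper 110 mm long lying flat on the bench near the robot.

How it is judged:
On the way, in this order (a step that is already met when the one before it is completed fails the run):
1. the flap is raised above 1.1 rad (value of joint flap above 1.1 rad), for 0.2 s.
2. with the flap up, the stay is swung past upright, beyond 1.62 rad (value of joint flap above 1.1 rad and value of joint stay above 1.62 rad), for 0.2 s.
3. with the flap propped, the cup is out of the holder, upright or nearly so (all of step 2 and z of cup in the frame of holder above 0.06 m and angle between cup's own z axis and vertical below 0.5 rad), for 0.2 s.
At the end, for the whole second after the job is handed in: The flap is above 1.1 rad and the stay beyond 1.62 rad; the cup stands on the tray's floor, upright within 0.08 rad, its axis within 86 mm of the tray's middle along the tray's x and 34 mm along its y, at rest and released (all of step 2 and z of cup in the frame of tray between 0.001 and 0.009 m and x of cup in the frame of tray between -0.086 and 0.086 m and y of cup in the frame of tray between -0.034 and 0.034 m and angle between cup's own z axis and vertical below 0.08 rad and linear speed of cup below 0.02 m/s and angular speed of cup below 0.2 rad/s); the robot touches nothing.
It fails at once if the jar, bottle, bracket or scraper is moved more than 25 mm (distance of any of jar, bottle, bracket, scraper from where it was at the start of the episode above 0.025 m).
It fails at once if the jar or bottle is tipped over (angle between any of jar, bottle's own z axis and vertical above 0.5 rad).
It fails at once if the cup is turned over (angle between cup's own z axis and vertical above 0.9 rad).
It also fails if it takes over 72 s, if anything falls off the work surface, if the arm or the gripper's body presses on something with over 40 N, if the wrist force passes 120 N, or if a joint passes its speed limit or range.

ROBOT

A 6-joint arm with a two-finger parallel gripper is mounted at the origin on the work surface. World frame = base frame: x ahead of the robot, y to its left, z up, the work surface at z = 0. Lengths are in m, angles in rad, forces in N, time in s.
With the tool pointing down it reaches from about 0.25 to 0.725 m from the base axis. Payload 4 kg.
Tool frame: the origin (TCP) lies on the centre line of the jaws, within the pads' length; the fingertips stand ahead of it and the grasp point (between the pads) lies 3 mm ahead of it (bot.tcp_to_tips is the z of the fingertips in the tool frame, in m); z points along the fingers, y is the line along which they close (so a half turn about z gives the same grasp; the last joint's range is limited). The gripper opens to 85 mm and grips with 20 to 120 N. Pads are 22 mm wide; open, the fingers measure 114 mm over their backs; the gripper's body (76 mm by 85 mm) begins 54 mm behind the grasp point. The pads swing forward as they close: fully open they stand 13 mm farther back than shut.
Start: joints at [1.296, 0.241, 0.005, 1.335, 0, 1.571], TCP at [0.136, 0.481, 0.253] pointing down, gripper open.
Joint ranges: [-2.72, 2.72], [-1.05, 1.87], [-1.09, 1.28], [-1.99, 2.15], [-1.42, 1.44], [-3.14, 3.14]. Speed limits (rad/s): [2.79, 2.79, 3.14, 3.14, 3.14, 3.14].

INTERFACE

Orientations are given as a unit quaternion [x, y, z, w].
In Python, from workcell import telemetry, camera, camera_params, ticket, boxes_of, cut_out, spot_point, bot gives the robot as it stands.
- The arm moves only by the shell command python3 -m creep 'ROWS'. ROWS is text: rows parted by semicolons, each of 5 numbers parted by spaces: the opening, from 0 (shut) to 1 (fully open), then the shift along the tool's x, y, z in units of 150 mm (1.0 is 150 mm), then the turn about the tool's z in units of 180 degrees (1.0 is 180 degrees). In form: claw x y z turn; .... A call has 1 to 12 rows; each row is the pose to reach, as a shift and turn from the pose commanded when the call began, along the tool's axes at that moment, turning the shorter way round; what a row does not reach only later rows make up. A row lasts 1/8 s, in which the tool goes at most 62.5 mm and 10.7 degrees, less where a joint would pass 70% of its speed; a pose out of reach is approached as far as the arm can. A call with a number of a shift or a turn outside -1 to 1 is refused whole. A call with a gripper value outside its range is refused whole. The fingers move at their own pace and stop on an object; the grip force is fixed at half the most. Time passes only in rows, so rows that repeat a pose let the fingers close. It gives the time, the measured TCP pose, the force, the opening and the grip force at its end, in the units of the state.
- telemetry.get_obs(): the state, without advancing time (a new reading comes with each control period).
- camera(name): name is "side" or "top"; returns the picture (384x512x3 uint8, red, green, blue); there is no depth.
- camera_params(name): a dict with "camera_matrix" (3x3 intrinsics, pixels), "eye" and "attitude" of the camera in the world. Camera axes: x right, y down, z forward; pixel columns grow to the right and rows downward; lengths in m; the calibration is good to about 2 mm. A picture is of the moment at which its call begins. camera_params takes no time and is no camera call.
- ticket.job_done(): hands the job in; it is judged then, once.
Trained networks look in the newest picture that a camera, given by its name, has taken for a name from the list of things; names that differ only in an ending like _2 or _b are one class to them, and where a whole thing is asked for, a point or a joint stands for the part that bears it (a point fixed in the world has none). Each returns a list of dicts, best first, with "conf" (0 to 1); they miss things now and then, are a little off and sometimes report something else, mostly with a low value. They report only what shows in the picture. A call takes as long as a camera call.
- boxes_of(thing, camera): "at" ([x, y, z] in m, in world coordinates, good to about 4 mm: the middle of the surface that is visible of it).
- cut_out(thing, camera): "pixels" (384x512 bool, what is visible of it).
- spot_point(thing, camera): "at" ([x, y, z] in m, in world coordinates, good to about 4 mm: a listed point, or the origin of a listed thing).
The state is a dict: "clock": time; "joint_pos": joint angles; "joint_vel": joint speeds; "tau": joint torques, N m; "eef_pos": TCP position; "tool_rot": TCP orientation; "ft_force": force on the tool from outside, world axes, zero at the start; "ft_torque": the same for the moment, N m; "grip_width": finger opening in m; "grasp_force": force on a finger pad.
Only numpy, scipy, OpenCV 4.12 (cv2) and the standard library are available. Lean on these libraries where they do the work, as an engineer would, in place of code of your own. Each camera call takes 0.05 s, during which the arm holds its last target. There are 200 camera calls.

## Working session

There is one attempt and no reset: what is moved stays moved. The work goes in short steps, Python scripts to look and compute and a shell command to move; the robot and the scene stay as the last step left them, time stands still between calls to the robot, and variables do not carry over. Pictures are saved under pics/ and viewed, at most 10 in all, crops included, and the job is handed in when it is done.

```bash
mkdir -p pics; ls; python3 - <<'E'
from workcell import *
import cv2,numpy as np
s=camera("side");t=camera("top")
cv2.imwrite("pics/s0.png",cv2.cvtColor(s,cv2.COLOR_RGB2BGR));cv2.imwrite("pics/t0.png",cv2.cvtColor(t,cv2.COLOR_RGB2BGR))
for c in("side","top"):
  p=camera_params(c);print(c,p["eye"])
  for n in["tub","flap_hinge","flap_bar","stay_pivot","stay_tip","holder","cup","cup_ear","holder_hook","cup_rim","tray","bracket","jar","bottle","scraper"]:
    try:
      r=spot_point(n,c);print(n,[(np.round(d["at"],3).tolist(),round(d["conf"],2)) for d in r[:2]])
    except Exception as e: print(n,e)
o=telemetry.get_obs();print(o);print(bot.tcp_to_tips)
E
```

```text
pics
side [-0.11208488 -0.73537595  0.85414245]
tub [([0.566, 0.208, 0.002], 0.57)]
flap_hinge [([0.653, 0.196, 0.123], 0.81)]
flap_bar [([0.438, 0.223, 0.12], 0.77)]
stay_pivot [([0.529, 0.018, 0.099], 0.79)]
stay_tip [([0.431, 0.025, 0.139], 0.54)]
holder []
cup []
cup_ear []
holder_hook [([0.564, 0.208, 0.001], 0.19)]
cup_rim []
tray [([0.571, -0.209, 0.0], 0.96)]
bracket [([0.657, -0.191, 0.006], 0.62)]
jar []
bottle [([0.733, -0.009, -0.004], 0.71), ([0.429, 0.024, 0.139], 0.32)]
scraper [([0.407, 0.007, 0.001], 0.7)]
top [ 0.41588676 -0.04078183  1.36714266]
tub [([0.562, 0.208, 0.001], 0.98)]
flap_hinge [([0.646, 0.195, 0.118], 0.97)]
flap_bar [([0.435, 0.224, 0.12], 0.61)]
stay_pivot [([0.533, 0.012, 0.094], 0.66)]
stay_tip [([0.735, -0.006, -0.003], 0.51), ([0.429, 0.028, 0.14], 0.46)]
holder [([0.649, 0.199, 0.118], 0.67)]
cup [([0.406, 0.002, -0.003], 0.64)]
cup_ear []
holder_hook []
cup_rim []
tray [([0.567, -0.208, -0.003], 0.68)]
bracket [([0.657, -0.191, 0.005], 0.59), ([0.435, 0.224, 0.114], 0.21)]
jar [([0.567, -0.205, -0.002], 0.26)]
bottle [([0.737, -0.005, -0.0], 0.55)]
scraper [([0.405, -0.0, -0.001], 0.86)]
{'clock': 1.6, 'joint_pos': array([1.29600715e+00, 2.40611200e-01, 4.97649693e-03, 1.33518404e+00,
       2.82724561e-06, 1.57080135e+00]), 'joint_vel': array([ 3.60575808e-05,  2.59510101e-04, -2.68793937e-04,  1.72042278e-03,
        1.88796847e-03, -1.06466833e-03]), 'tau': array([-4.24085556e-04, -3.72203314e+01,  2.52685869e+01,  1.48084710e-03,
       -1.22208271e-04, -5.40223354e-06]), 'eef_pos': array([0.13566985, 0.48123646, 0.25329187]), 'tool_rot': array([ 1.36965215e-01,  9.90575858e-01, -1.09076208e-05, -2.93519279e-06]), 'ft_force': array([ 0.06583496,  0.64944549, -0.1142197 ]), 'ft_torque': array([0.02158817, 0.01382485, 0.02843092]), 'grasp_force': 0.0, 'grip_width': 0.08500331748517731}
0.022
```

View pics/s0.png

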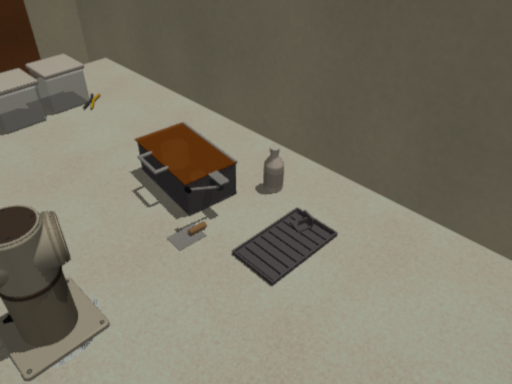

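View pics/t0.png

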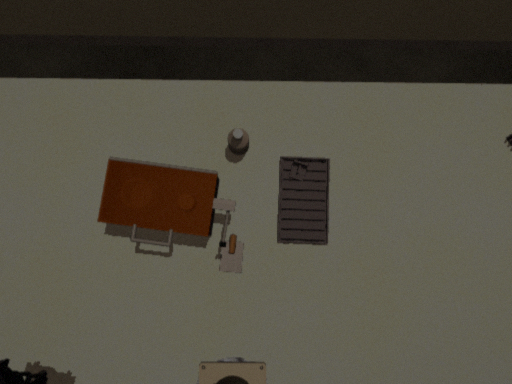

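The side view shows the flap closed, with its handle at about (152,162) and the stay low at about (205,187). In the top view the tub is at (160,197). A big round shape shows through the flap at (140,193), so the cup is probably in the +y half.

```bash
cat > h.py <<'E'
from workcell import *
import numpy as np
from scipy.spatial.transform import Rotation as R
YAW=-0.128
def tub(p,c=(0.564,0.208,0.0)):
    return np.array(c)+R.from_euler('z',YAW).apply(p)
def rel(p,yang=None,base=None):
    """shift/turn in row units from measured pose to TCP p, tool y at world angle yang (mod pi)"""
    o=telemetry.get_obs(); Rt=R.from_quat(o["tool_rot"])
    s=Rt.inv().apply(np.asarray(p)-o["eef_pos"])/.15
    t=0
    if yang is not None:
        y=Rt.apply([0,1,0]); t=np.arctan2(y[1],y[0])-yang
        t=((t+np.pi/2)%np.pi-np.pi/2)/np.pi
    return np.round(s,3).tolist(),round(t,4)
E
python3 - <<'E'
from h import *
from scipy.optimize import least_squares
L=[([0,0,0],[.564,.208,0]),([.086,0,.119],[.6495,.1955,.1205]),([-.127,0,.119],[.4365,.2235,.12]),([-.004,-.196,.098],[.531,.015,.0965])]
f=lambda v:np.concatenate([R.from_euler('z',v[2]).apply(a)+[v[0],v[1],v[3]]-b for a,b in L])
r=least_squares(f,[.56,.2,-.13,0]);print(r.x,r.fun.round(4).reshape(-1,3)*1000)
v=r.x; b=R.from_euler('z',v[2]).apply([-.127,0,0])+[v[0],v[1],0];print(b)
print(rel([b[0],b[1],.2],v[2]))
E
```

```text
[ 5.63196530e-01  2.07462587e-01 -1.39339543e-01  2.50000000e-04] [[-0.8 -0.5  0.3]
 [-1.1  0.  -1.3]
 [ 0.9  1.6 -0.8]
 [ 1.  -1.1  1.8]]
[0.43742742 0.2251015  0.        ]
([-2.4, -1.098, 0.355], np.float64(0.4569))
```

```bash
sed -i 's/YAW=-0.128/YAW=-0.139/; s/0.564,0.208,0.0/0.5632,0.2075,0.0/' h.py
python3 -m creep '0.35 -0.4 -0.15 0 0;0.35 -0.8 -0.35 0 0;0.35 -1 -0.5 0 0;0.35 -1 -0.5 0 0'
python3 -m creep '0.35 -0.4 -0.15 0 0;0.35 -0.8 -0.35 0 0;0.35 -1 -0.5 0 0;0.35 -1 -0.5 0 0.2;0.35 -1 -0.5 0 0.457;0.35 -1 -0.5 0 0.457;0.35 -1 -0.5 0 0.457;0.35 -1 -0.5 0 0.457;0.35 -1 -0.5 0 0.457;0.35 -1 -0.5 0 0.457;0.35 -1 -0.5 0 0.457;0.35 -1 -0.5 0 0.457'
python3 - <<'E'
from h import *
camera("side");camera("top")
for c in("side","top"): print([(d["at"],d["conf"]) for d in spot_point("flap_bar",c)])
print(rel(tub([-.127,0,.2]),YAW), rel(tub([-.127,0,.122]),YAW))
E
```

```text
clock: 2.1
eef_pos: [0.2612, 0.3663, 0.2535]
tool_rot: [0.139, 0.99, -0.0, 0.0]
ft_force: [0.8, 0.8, -0.8]
grip_width: 0.0298
grasp_force: 0.0
clock: 3.6
eef_pos: [0.3834, 0.2564, 0.2533]
tool_rot: [0.754, 0.657, 0.0, -0.0]
ft_force: [-0.5, 0.2, -0.0]
grip_width: 0.0299
grasp_force: 0.0
[([0.4418, 0.2226, 0.1197], 0.64)]
[([0.435, 0.2234, 0.1166], 0.94)]
([-0.153, 0.384, 0.355], np.float64(0.0003)) ([-0.153, 0.384, 0.875], np.float64(0.0003))
```

```bash
python3 -m creep '0.35 -0.153 0.384 0.1 0;0.35 -0.153 0.384 0.1 0;0.35 -0.153 0.384 0.35 0;0.35 -0.153 0.384 0.55 0;0.35 -0.153 0.384 0.75 0;0.35 -0.153 0.384 0.875 0;0.35 -0.153 0.384 0.875 0;0 -0.153 0.384 0.875 0;0 -0.153 0.384 0.875 0;0 -0.153 0.384 0.875 0;0 -0.153 0.384 0.875 0'
python3 - <<'E'
from h import *
o=telemetry.get_obs();p=o["eef_pos"];h=tub([.086,0,.119]);u=R.from_euler('z',YAW).apply([1,0,0])
r=(h-p)@u;print(r,p)
th0=0
for th in np.linspace(0,1.5,13)[1:]:
    q=h-u*.213*np.cos(th)+np.array([0,0,.213*np.sin(th)+.003]);print(round(th,2),rel(q)[0],np.hypot(q[0],q[1]).round(3))
E
```

```text
clock: 5.18
eef_pos: [0.4366, 0.2253, 0.123]
tool_rot: [0.754, 0.656, 0.0, -0.001]
ft_force: [-5.2, 1.3, 3.0]
grip_width: 0.0104
grasp_force: 58.6
0.21389939527253757 [0.43655057 0.2253379  0.12299377]
0.12 [-0.001, 0.017, -0.17] 0.493
0.25 [-0.0, 0.05, -0.345] 0.497
0.38 [-0.0, 0.104, -0.514] 0.504
0.5 [0.0, 0.179, -0.674] 0.513
0.62 [0.0, 0.273, -0.825] 0.525
0.75 [0.0, 0.385, -0.962] 0.54
0.88 [0.001, 0.514, -1.084] 0.556
1.0 [0.001, 0.657, -1.189] 0.575
1.12 [0.001, 0.812, -1.276] 0.595
1.25 [0.001, 0.976, -1.342] 0.617
1.38 [0.001, 1.148, -1.388] 0.64
1.5 [0.001, 1.323, -1.412] 0.664
```

```bash
python3 -m creep '0 0 0.017 -0.17 0;0 0 0.05 -0.345 0;0 0 0.104 -0.514 0;0 0 0.179 -0.674 0;0 0 0.273 -0.825 0;0 0 0.385 -0.962 0;0 0 0.385 -0.962 0'
python3 - <<'E'
from h import *
h=tub([.086,0,.119]);u=R.from_euler('z',YAW).apply([1,0,0])
for th in np.linspace(0,1.5,13)[7:]:
    q=h-u*.213*np.cos(th)+np.array([0,0,.213*np.sin(th)+.003]);print(round(th,2),rel(q)[0])
E
```

```text
clock: 6.05
eef_pos: [0.492, 0.2182, 0.2707]
tool_rot: [0.754, 0.657, 0.001, -0.003]
ft_force: [-16.5, 2.2, 13.8]
grip_width: 0.0096
grasp_force: 59.4
0.88 [-0.005, 0.143, -0.099]
1.0 [-0.004, 0.285, -0.205]
1.12 [-0.004, 0.44, -0.292]
1.25 [-0.004, 0.604, -0.359]
1.38 [-0.004, 0.776, -0.405]
1.5 [-0.004, 0.951, -0.429]
```

```bash
python3 -m creep '0 0 0.129 -0.122 0;0 0 0.272 -0.227 0;0 0 0.427 -0.314 0;0 0 0.591 -0.38 0;0 0 0.763 -0.426 0;0 0 0.938 -0.45 0;0 0 0.938 -0.45 0'
python3 - <<'E'
from h import *
h=tub([.086,0,.119]);u=R.from_euler('z',YAW).apply([1,0,0])
o=telemetry.get_obs();d=o["eef_pos"]-[0,0,.003]-h;print(np.arctan2(d[2],-d@u), np.hypot(d[2],d@u))
camera("side");camera("top")
for c in("side","top"):
  for n in["flap_bar","stay_tip","stay_pivot","cup_rim","cup","cup_ear","holder","holder_hook","jar","flap_hinge"]: print(c,n,[(np.round(d["at"],3).tolist(),round(d["conf"],2)) for d in spot_point(n,c)[:2]])
E
```

```text
clock: 6.92
eef_pos: [0.6368, 0.1993, 0.339]
tool_rot: [0.754, 0.657, 0.006, 0.001]
ft_force: [-1.1, 4.9, 11.9]
grip_width: 0.0097
grasp_force: 62.0
1.515499530397774 0.21734162790237527
side flap_bar [([0.639, 0.198, 0.333], 0.58)]
side stay_tip [([0.433, 0.025, 0.137], 0.65), ([0.575, 0.277, 0.009], 0.2)]
side stay_pivot [([0.531, 0.019, 0.1], 0.86)]
side cup_rim [([0.576, 0.272, 0.102], 0.84), ([0.406, 0.006, 0.002], 0.42)]
side cup [([0.573, 0.275, 0.011], 0.61)]
side cup_ear [([0.534, 0.321, 0.053], 0.63)]
side holder [([0.571, -0.207, -0.004], 0.65), ([0.564, 0.207, 0.002], 0.61)]
side holder_hook [([0.534, 0.312, 0.059], 0.66)]
side jar [([0.556, 0.139, 0.009], 0.52)]
side flap_hinge [([0.648, 0.196, 0.122], 0.82)]
top flap_bar [([0.633, 0.199, 0.333], 0.87)]
top stay_tip [([0.426, 0.025, 0.138], 0.5)]
top stay_pivot [([0.531, 0.014, 0.099], 0.75), ([0.738, -0.006, -0.0], 0.73)]
top cup_rim [([0.531, 0.012, 0.096], 0.32)]
top cup [([0.573, 0.275, 0.012], 0.57)]
top cup_ear []
top holder []
top holder_hook []
top jar [([0.553, 0.138, 0.007], 0.71)]
top flap_hinge [([0.648, 0.198, 0.12], 0.85)]
```

```bash
python3 -m creep '0.3 0 0 0 0;0.3 0 0 0 0;0.3 0 0 0 0;0.3 0 0 -0.1 0;0.3 0 0 -0.2 0;0.3 0 0 -0.3 0;0.3 0 0 -0.3 0'
python3 - <<'E'
from h import *
camera("side")
for n in ["flap_bar","flap_hinge"]:print(n,[(np.round(d["at"],3).tolist(),round(d["conf"],2)) for d in spot_point(n,"side")[:2]])
p=.5*(tub([-.004,-.196,.098])+np.array([.531,.0165,.098]));print(p)
tip=np.array([.430,.025,.138]);u=R.from_euler('z',YAW).apply([1,0,0]);d=tip-p
print("stay ang",np.arctan2(d[2],-d@u),np.linalg.norm(d))
q=np.array(telemetry.get_obs()["eef_pos"]);print(rel(q-u*.25))
print(rel([tip[0],tip[1],.23],YAW+np.pi/2))
E
```

```text
clock: 8.9
eef_pos: [0.6346, 0.1969, 0.3797]
tool_rot: [0.755, 0.656, 0.001, 0.0]
ft_force: [-0.6, 0.5, 0.1]
grip_width: 0.0256
grasp_force: 0.0
flap_bar [([0.638, 0.199, 0.33], 0.6)]
flap_hinge [([0.648, 0.197, 0.123], 0.6)]
[0.53154111 0.01522231 0.098     ]
stay ang 0.3740053263453853 0.10957281030047822
([-0.002, -1.667, 0.002], 0)
([-1.324, -1.186, 0.988], np.float64(0.4997))
```

```bash
python3 -m creep '0.45 -0.2 -0.3 0 0;0.45 -0.45 -0.6 0 0;0.45 -0.7 -0.9 0 -0.06;0.45 -0.9 -1 0 -0.12;0.45 -0.95 -1 0 -0.18;0.45 -1 -1 0 -0.24;0.45 -1 -1 0.2 -0.3;0.45 -1 -1 0.4 -0.36;0.45 -1 -1 0.5 -0.42;0.45 -1 -1 0.5 -0.48;0.45 -1 -1 0.5 -0.499;0.45 -1 -1 0.5 -0.499'
python3 - <<'E'
from h import *
print(telemetry.get_obs()["joint_pos"].round(2))
tip=np.array([.430,.025,.138])
print(rel([tip[0],tip[1],.2],YAW+np.pi/2),rel([tip[0],tip[1],.136],YAW+np.pi/2))
E
```

```text
clock: 10.55
eef_pos: [0.464, 0.0693, 0.3031]
tool_rot: [0.072, 0.997, -0.0, -0.001]
ft_force: [-0.4, -0.2, 0.5]
grip_width: 0.0384
grasp_force: 0.0
[ 0.15  0.16  0.04  1.45 -0.    0.29]
([0.181, -0.324, 0.688], np.float64(-0.0015)) ([0.18, -0.324, 1.114], np.float64(-0.0015))
```

```bash
python3 -m creep '0.45 0.18 -0.324 0.3 0;0.45 0.18 -0.324 0.6 0;0.45 0.18 -0.324 0.8 0;0.45 0.18 -0.324 0.8 0'
python3 -m creep '0.45 0 0 0.15 0;0.45 0 0 0.29 0;0.45 0 0 0.29 0;0 0 0 0.29 0;0 0 0 0.29 0;0 0 0 0.29 0;0 0 0 0.29 0'
python3 - <<'E'
from h import *
o=telemetry.get_obs();p=np.array([.5315,.0152,.098]);u=R.from_euler('z',YAW).apply([1,0,0]);v=np.array([-u[1],u[0],0])
d=o["eef_pos"]-p;print("lat",d@v,"ang",np.arctan2(d[2],-d@u),np.hypot(d[2],d@u))
c=np.array([d@u,d[2]])
for th in np.linspace(.38,1.8,11): print(round(th,2),((-0.11*np.cos(th)+.11*np.cos(.38))/.15).round(3),((.11*np.sin(th)-.11*np.sin(.38))/-.15).round(3))
import cv2
s=camera("side");cv2.imwrite("pics/s1.png",cv2.resize(cv2.cvtColor(s,cv2.COLOR_RGB2BGR)[90:290,90:350],None,fx=3,fy=3))
E
```

```text
clock: 11.05
eef_pos: [0.4286, 0.0249, 0.1817]
tool_rot: [0.072, 0.997, -0.0, -0.003]
ft_force: [0.6, -0.1, -0.4]
grip_width: 0.0387
grasp_force: 0.0
clock: 11.92
eef_pos: [0.4323, 0.0269, 0.142]
tool_rot: [0.071, 0.997, 0.002, 0.001]
ft_force: [-0.5, 5.6, 0.8]
grip_width: 0.0164
grasp_force: 58.4
lat -0.0021519237849201957 ang 0.414839620504428 0.10912687527037634
0.38 0.0 -0.0
0.52 0.045 -0.094
0.66 0.103 -0.18
0.81 0.173 -0.257
0.95 0.253 -0.324
1.09 0.342 -0.378
1.23 0.437 -0.42
1.37 0.538 -0.447
1.52 0.641 -0.46
1.66 0.745 -0.459
1.8 0.848 -0.442
```

View pics/s1.png

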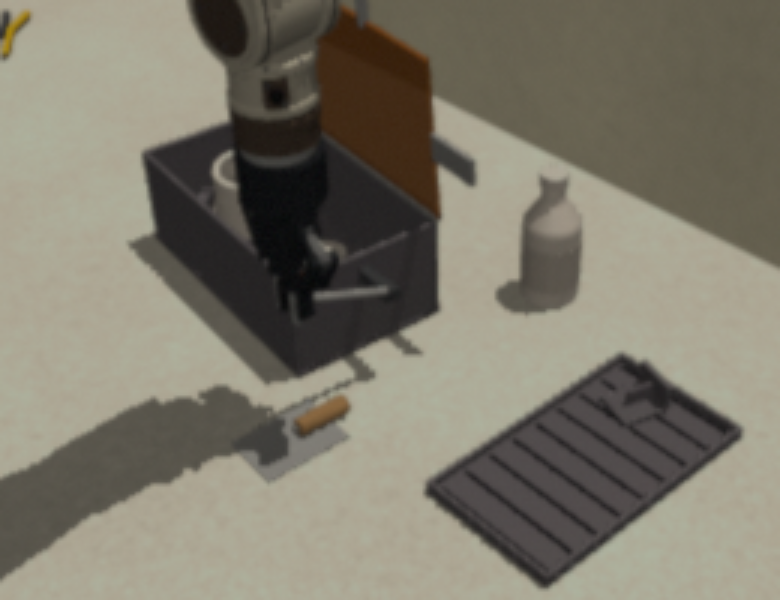

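The gripper is holding the stay tip at about (305,298) in the crop. The flap stands upright, with its ear at (455,160). Next I'll follow the stay's arc.

```bash
python3 -m creep '0 -0.045 0 -0.094 0;0 -0.103 0 -0.18 0;0 -0.173 0 -0.257 0;0 -0.253 0 -0.324 0;0 -0.342 0 -0.378 0;0 -0.437 0 -0.42 0;0 -0.538 0 -0.447 0;0 -0.641 0 -0.46 0;0 -0.745 0 -0.459 0;0 -0.8 0 -0.452 0;0 -0.848 0 -0.442 0;0 -0.848 0 -0.442 0'
python3 - <<'E'
from h import *
o=telemetry.get_obs();p=np.array([.5315,.0152,.098]);u=R.from_euler('z',YAW).apply([1,0,0])
d=o["eef_pos"]-[0,0,.003]-p;print("ang",np.arctan2(d[2],-d@u),np.hypot(d[2],d@u))
camera("side");camera("top")
for c in("side","top"):
  for n in["stay_tip","flap_bar"]: print(c,n,[(np.round(d["at"],3).tolist(),round(d["conf"],2)) for d in spot_point(n,c)[:2]])
E
```

```text
clock: 13.48
eef_pos: [0.5592, 0.0104, 0.2098]
tool_rot: [0.07, 0.998, 0.004, 0.003]
ft_force: [0.6, 9.2, 5.6]
grip_width: 0.0147
grasp_force: 58.3
ang 1.8232931152061147 0.11235538469293467
side stay_tip [([0.547, 0.014, 0.209], 0.58)]
side flap_bar [([0.64, 0.199, 0.332], 0.7)]
top stay_tip []
top flap_bar [([0.634, 0.2, 0.331], 0.94)]
```

```bash
python3 -m creep '0.4 0 0 0 0;0.4 0 0 0 0;0.4 0 0 0 0;0.4 0 0 -0.15 0;0.4 0 0 -0.3 0;0.4 0.1 0 -0.5 0;0.4 0.4 0 -0.6 0;0.4 0.7 0 -0.6 0;0.4 1 0 -0.6 0;0.4 1 0 -0.6 0'
python3 - <<'E'
from h import *
import cv2
camera("side");camera("top")
for c in("side","top"):
  for n in["stay_tip","flap_bar","cup_rim","cup","holder","jar","cup_ear","holder_hook","tray","bracket"]: print(c,n,[(np.round(d["at"],3).tolist(),round(d["conf"],2)) for d in spot_point(n,c)[:2]])
s=camera("side");cv2.imwrite("pics/s2.png",cv2.resize(cv2.cvtColor(s,cv2.COLOR_RGB2BGR)[100:220,120:260],None,fx=5,fy=5,interpolation=2))
s=camera("top");cv2.imwrite("pics/t2.png",cv2.resize(cv2.cvtColor(s,cv2.COLOR_RGB2BGR)[140:260,90:250],None,fx=5,fy=5,interpolation=2))
E
```

```text
clock: 15.02
eef_pos: [0.4057, 0.0283, 0.297]
tool_rot: [0.071, 0.997, -0.0, -0.0]
ft_force: [1.3, 0.8, 0.3]
grip_width: 0.0341
grasp_force: 0.0
side stay_tip [([0.548, 0.013, 0.207], 0.68), ([0.731, -0.01, -0.003], 0.34)]
side flap_bar [([0.639, 0.196, 0.333], 0.94)]
side cup_rim [([0.574, 0.27, 0.102], 0.89), ([0.546, 0.012, 0.211], 0.69)]
side cup [([0.573, 0.275, 0.015], 0.58), ([0.566, 0.21, -0.0], 0.52)]
side holder [([0.571, 0.277, 0.013], 0.57)]
side jar [([0.556, 0.142, 0.006], 0.52), ([0.53, 0.015, 0.102], 0.19)]
side cup_ear [([0.535, 0.32, 0.055], 0.57)]
side holder_hook [([0.535, 0.316, 0.059], 0.51), ([0.407, 0.007, 0.003], 0.28)]
side tray [([0.569, -0.205, 0.001], 0.92), ([0.638, 0.199, 0.332], 0.24)]
side bracket [([0.657, -0.19, 0.008], 0.85), ([0.557, 0.141, 0.006], 0.72)]
top stay_tip [([0.554, 0.138, 0.005], 0.75), ([0.541, 0.014, 0.209], 0.44)]
top flap_bar [([0.633, 0.199, 0.33], 0.74)]
top cup_rim [([0.572, 0.276, 0.105], 0.74), ([0.555, 0.14, 0.007], 0.73)]
top cup [([0.57, 0.276, 0.013], 0.7)]
top holder [([0.569, 0.278, 0.008], 0.87)]
top jar [([0.555, 0.142, 0.008], 0.72)]
top cup_ear [([0.535, 0.312, 0.051], 0.59)]
top holder_hook [([0.534, 0.314, 0.06], 0.94)]
top tray [([0.567, -0.206, -0.004], 0.7)]
top bracket [([0.66, -0.192, 0.008], 0.82), ([0.572, 0.279, 0.104], 0.55)]
```

View pics/s2.png

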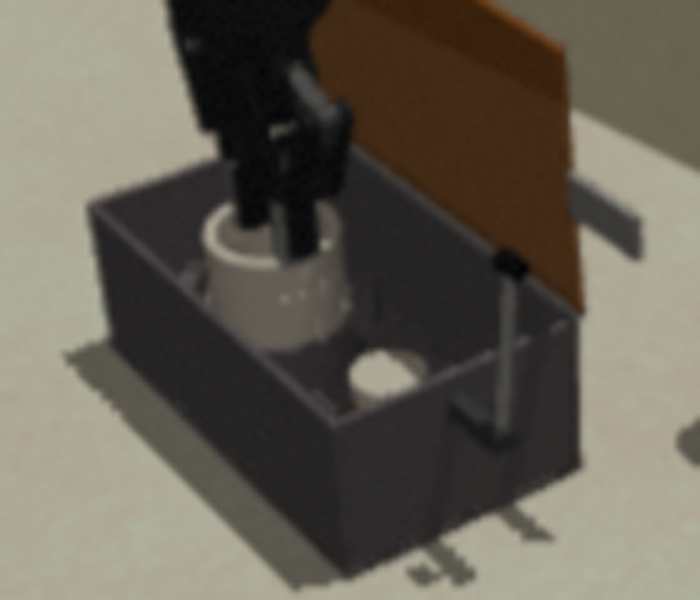

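View pics/t2.png

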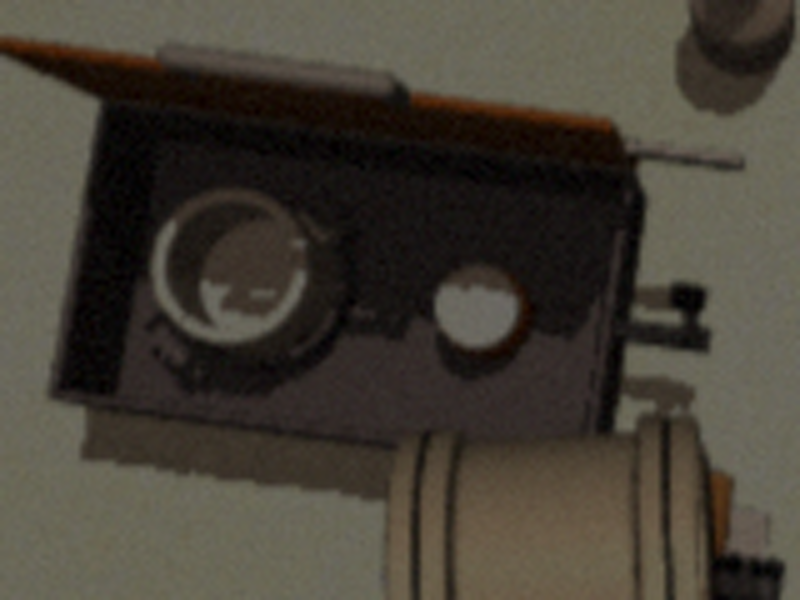

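The side crop shows the stay upright with its tip at about (510,262) and the flap propped open. In the top crop the cup is at (230,265), the jar at (480,310), and the hooks at about (175,345) and (315,215). I'll push the stay a bit further back for margin before going to the cup.

```bash
python3 - <<'E'
from h import *
p=np.array([.5315,.0145,0]);u=R.from_euler('z',YAW).apply([1,0,0])
for a in(-.05,-.01,.018): q=p+u*a;q[2]=.213;print(rel(q,YAW+np.pi/2))
E
```

```text
([-0.492, 0.024, 0.558], np.float64(-0.0012))
([-0.759, 0.025, 0.558], np.float64(-0.0012))
([-0.945, 0.026, 0.558], np.float64(-0.0012))
```

```bash
python3 -m creep '0 -0.3 0.025 0.2 0;0 -0.49 0.025 0.4 0;0 -0.49 0.025 0.55 0;0 -0.6 0.025 0.55 0;0 -0.7 0.025 0.55 0;0 -0.8 0.025 0.55 0;0 -0.87 0.025 0.55 0;0 -0.95 0.025 0.55 0;0 -0.95 0.025 0.55 0'
python3 -m creep '0 0.2 0 0 0;0.35 0.5 0 -0.3 0;0.35 0.8 0.1 -0.5 0;0.35 0.8 0.5 -0.5 0;0.35 0.8 0.9 -0.5 0;0.35 0.8 1 -0.5 0;0.35 0.8 1 -0.5 0'
python3 - <<'E'
from h import *
camera("side");camera("top")
for c in("side","top"):
  for n in["stay_tip","flap_bar","cup_rim"]: print(c,n,[(np.round(d["at"],3).tolist(),round(d["conf"],2)) for d in spot_point(n,c)[:2]])
C=np.array([.5725,.2745,0]);a=np.radians(-126)
q=C+.04*np.array([np.cos(a),np.sin(a),0])
for z in(.2,.098): q[2]=z;print(rel(q,a))
E
```

```text
clock: 17.35
eef_pos: [0.5508, 0.0117, 0.214]
tool_rot: [0.071, 0.997, -0.0, 0.0]
ft_force: [-1.5, 0.7, -0.0]
grip_width: -0.0001
grasp_force: 0.0
clock: 18.23
eef_pos: [0.4522, 0.1778, 0.289]
tool_rot: [0.07, 0.998, -0.0, -0.0]
ft_force: [-0.3, -0.0, 0.2]
grip_width: 0.0299
grasp_force: 0.0
side stay_tip [([0.572, 0.008, 0.203], 0.43)]
side flap_bar [([0.639, 0.197, 0.332], 0.69)]
side cup_rim [([0.573, 0.273, 0.1], 0.78)]
top stay_tip [([0.565, 0.009, 0.201], 0.44)]
top flap_bar [([0.63, 0.199, 0.333], 0.98)]
top cup_rim [([0.574, 0.274, 0.102], 0.72)]
([-0.572, 0.526, 0.595], np.float64(0.154))
([-0.572, 0.526, 1.275], np.float64(0.154))
```

```bash
python3 -m creep '0.35 -0.2 0.2 0 0.05;0.35 -0.4 0.4 0.2 0.1;0.35 -0.572 0.526 0.4 0.154;0.35 -0.572 0.526 0.595 0.154;0.35 -0.572 0.526 0.595 0.154;0.35 -0.572 0.526 0.595 0.154'
python3 - <<'E'
from h import *
C=np.array([.573,.274,0]);a=np.radians(-126)
q=C+.04*np.array([np.cos(a),np.sin(a),0])
q[2]=.098;print(rel(q,a),R.from_quat(telemetry.get_obs()["tool_rot"]).as_matrix().round(3))
E
```

```text
clock: 19.38
eef_pos: [0.5491, 0.2431, 0.2012]
tool_rot: [0.308, 0.951, 0.0, 0.001]
ft_force: [0.3, 0.5, 0.8]
grip_width: 0.0297
grasp_force: 0.0
([-0.007, -0.007, 0.688], np.float64(0.0004)) [[-0.81   0.587  0.001]
 [ 0.587  0.81   0.001]
 [-0.001  0.001 -1.   ]]
```

```bash
python3 -m creep '0.35 -0.007 -0.007 0.2 0;0.35 -0.007 -0.007 0.4 0;0.35 -0.007 -0.007 0.6 0;0.35 -0.007 -0.007 0.69 0;0.35 -0.007 -0.007 0.69 0;0 -0.007 -0.007 0.69 0;0 -0.007 -0.007 0.69 0;0 -0.007 -0.007 0.69 0;0 -0.007 -0.007 0.69 0'
python3 - <<'E'
from h import *
o=telemetry.get_obs();y=R.from_quat(o["tool_rot"]).apply([0,1,0]);print("implied centre",o["eef_pos"]+.04*y,o["ft_torque"])
E
```

```text
clock: 20.5
eef_pos: [0.5501, 0.2422, 0.0984]
tool_rot: [0.308, 0.951, 0.001, 0.001]
ft_force: [-1.5, -1.2, 6.2]
grip_width: 0.0081
grasp_force: 56.8
implied centre [0.5735575  0.27461739 0.0985488 ] [-0.28752803  0.22580699  0.28514764]
```

Grip is 8.1 mm, as expected for the rim, and it's centred. Now the twist.

```bash
python3 -m creep '0 -0.028 0.0015 0 -0.0334;0 -0.056 0.006 0 -0.0668;0 -0.083 0.013 0 -0.1003;0 -0.109 0.023 0 -0.1337;0 -0.134 0.036 0 -0.1671;0 -0.157 0.051 0 -0.2005;0 -0.179 0.069 0 -0.234;0 -0.199 0.089 0 -0.2674;0 -0.216 0.11 0 -0.3008;0 -0.231 0.134 0 -0.3342;0 -0.231 0.134 0 -0.3342'
python3 - <<'E'
from h import *
o=telemetry.get_obs();y=R.from_quat(o["tool_rot"]).apply([0,1,0]);print("implied centre",o["eef_pos"]+.04*y,np.degrees(np.arctan2(y[1],y[0])),o["ft_torque"])
camera("side");camera("top")
for c in("side","top"):
  for n in["cup_ear","cup_rim","holder_hook"]: print(c,n,[(np.round(d["at"],3).tolist(),round(d["conf"],2)) for d in spot_point(n,c)[:2]])
E
```

```text
clock: 21.88
eef_pos: [0.5904, 0.2375, 0.0985]
tool_rot: [-0.21, 0.978, -0.0, 0.002]
ft_force: [0.0, -2.9, 6.8]
grip_width: 0.0079
grasp_force: 58.7
implied centre [0.57394228 0.27395003 0.09840288] 114.22662607870282 [-0.54970689  0.03347978  0.02313334]
side cup_ear [([0.515, 0.265, 0.055], 0.58)]
side cup_rim [([0.574, 0.27, 0.103], 0.9)]
side holder_hook [([0.516, 0.27, 0.054], 0.72), ([0.732, -0.009, -0.003], 0.65)]
top cup_ear [([0.521, 0.26, 0.054], 0.59)]
top cup_rim [([0.572, 0.278, 0.105], 0.51)]
top holder_hook []
```

```bash
python3 -m creep '0 0 0 -0.04 0;0 0 0 -0.08 0;0 0 0 -0.14 0;0 0 0 -0.22 0;0 0 0 -0.32 0;0 0 0 -0.45 0;0 0 0 -0.6 0;0 0 0 -0.75 0;0 0 0 -0.9 0;0 0 0 -1 0;0 0 0 -1 0'
python3 - <<'E'
from h import *
import cv2
camera("side");camera("top")
for c in("side","top"):
  for n in["cup_ear","cup_rim","cup","stay_tip","flap_bar"]: print(c,n,[(np.round(d["at"],3).tolist(),round(d["conf"],2)) for d in spot_point(n,c)[:2]])
s=camera("side");cv2.imwrite("pics/s3.png",cv2.resize(cv2.cvtColor(s,cv2.COLOR_RGB2BGR)[60:290,100:350],None,fx=2.5,fy=2.5))
o=telemetry.get_obs();print(R.from_quat(o["tool_rot"]).as_matrix().round(3))
# cup target
y=R.from_quat(o["tool_rot"]).apply([0,1,0]);cup=o["eef_pos"]+.04*y
print(cup)
for t in([.40,.20,.26],[.40,-.2,.26],[.53,-.206,.26]):
  print(rel(o["eef_pos"]+np.array(t)-np.r_[cup[:2],o["eef_pos"][2]]))
E
```

```text
clock: 23.65
eef_pos: [0.5896, 0.2381, 0.2489]
tool_rot: [-0.21, 0.978, 0.0, 0.002]
ft_force: [0.5, 0.8, -1.6]
grip_width: 0.0078
grasp_force: 58.7
side cup_ear [([0.518, 0.268, 0.203], 0.88), ([0.572, -0.206, -0.004], 0.19)]
side cup_rim [([0.574, 0.27, 0.251], 0.81), ([0.571, 0.275, 0.162], 0.52)]
side cup [([0.572, 0.276, 0.159], 0.93)]
side stay_tip [([0.569, 0.01, 0.203], 0.6)]
side flap_bar [([0.638, 0.196, 0.332], 0.73), ([0.552, 0.143, 0.007], 0.28)]
top cup_ear [([0.517, 0.261, 0.202], 0.75), ([0.53, 0.013, 0.097], 0.69)]
top cup_rim [([0.573, 0.277, 0.252], 0.56)]
top cup [([0.568, 0.278, 0.159], 0.55), ([0.406, 0.004, -0.002], 0.25)]
top stay_tip [([0.569, 0.009, 0.202], 0.59), ([0.569, 0.277, 0.162], 0.38)]
top flap_bar [([0.634, 0.2, 0.33], 0.7)]
[[-0.912 -0.411 -0.   ]
 [-0.411  0.912 -0.   ]
 [ 0.     0.    -1.   ]]
[0.57240417 0.27422781 0.24626093]
([1.251, 0.021, -0.091], 0)
([2.347, -2.41, -0.091], 0)
([1.573, -2.803, -0.091], 0)
```

View pics/s3.png

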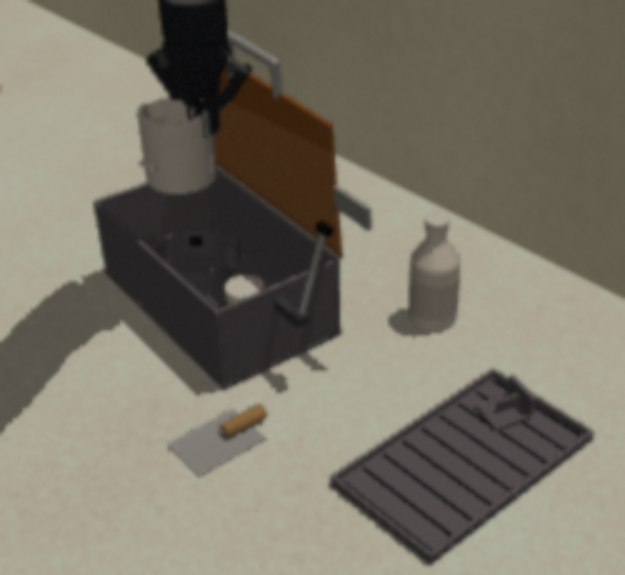

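The cup is out and upright at (177,145) in the crop. The stay leans back with its tip at (325,228), and the flap is still up. Now I'll carry the cup around the front of the tub.

```bash
python3 -m creep '0 0.15 0 -0.05 0;0 0.4 0 -0.09 0;0 0.65 0 -0.09 0;0 0.85 0 -0.09 0;0 1 0 -0.09 0'
python3 -m creep '0 0.09 -0.2 0 0;0 0.2 -0.45 0 0;0 0.31 -0.7 0 0;0 0.4 -0.9 0 0;0 0.45 -1 0 0'
python3 -m creep '0 0.11 -0.25 0 0;0 0.22 -0.5 0 0;0 0.33 -0.75 0 0;0 0.41 -0.92 0 0;0 0.45 -1 0 0;0 0.45 -1 0 0'
python3 - <<'E'
from h import *
o=telemetry.get_obs()
y=R.from_quat(o["tool_rot"]).apply([0,1,0]);cup=o["eef_pos"]+.04*y
print(cup)
for z in(.2,.102):print(rel(o["eef_pos"]+np.array([.532,-.206,z])-np.r_[cup[:2],o["eef_pos"][2]]))
camera("side");print([d["at"].__repr__() for d in spot_point("cup","side")[:1]])
E
```

```text
clock: 24.92
eef_pos: [0.4509, 0.1756, 0.2603]
tool_rot: [-0.21, 0.978, 0.0, 0.0]
ft_force: [-0.2, -0.1, -2.1]
grip_width: 0.0081
grasp_force: 58.8
clock: 25.55
eef_pos: [0.4521, 0.0104, 0.2602]
tool_rot: [-0.209, 0.978, 0.0, 0.0]
ft_force: [0.1, 0.5, -0.8]
grip_width: 0.008
grasp_force: 58.9
clock: 26.3
eef_pos: [0.4523, -0.1528, 0.2599]
tool_rot: [-0.21, 0.978, 0.0, 0.0]
ft_force: [-0.8, 1.2, -1.6]
grip_width: 0.0084
grasp_force: 58.9
[ 0.43588599 -0.11631206  0.25987848]
([-0.339, -0.808, 0.399], 0)
([-0.339, -0.809, 1.052], 0)
['[0.4354, -0.1144, 0.1736]']
```

```bash
python3 -m creep '0 -0.1 -0.25 0 0;0 -0.2 -0.5 0 0;0 -0.3 -0.72 0.1 0;0 -0.339 -0.808 0.3 0;0 -0.339 -0.808 0.5 0;0 -0.339 -0.808 0.7 0;0 -0.339 -0.808 0.85 0;0 -0.339 -0.808 0.95 0;0 -0.339 -0.808 1 0;0 -0.339 -0.808 1 0'
python3 - <<'E'
from h import *
o=telemetry.get_obs();print((o["eef_pos"][2]-.0925)/.15)
camera("side");camera("top")
for c in("side","top"):
  for n in["cup_rim","cup","tray"]: print(c,n,[(np.round(d["at"],3).tolist(),round(d["conf"],2)) for d in spot_point(n,c)[:2]])
E
```

```text
clock: 27.65
eef_pos: [0.5485, -0.2421, 0.1099]
tool_rot: [-0.21, 0.978, 0.0, -0.0]
ft_force: [0.4, 0.3, -1.4]
grip_width: 0.0083
grasp_force: 59.0
0.11619408090479631
side cup_rim [([0.535, -0.209, 0.114], 0.86)]
side cup [([0.532, 0.015, 0.099], 0.29)]
side tray [([0.571, -0.206, -0.002], 0.8)]
top cup_rim [([0.531, -0.204, 0.115], 0.73)]
top cup [([0.528, -0.205, 0.023], 0.85)]
top tray [([0.569, -0.207, -0.002], 0.7)]
```

Well over the tray. I'll lower slowly and watch the force.

```bash
python3 -m creep '0 0 0 0.05 0;0 0 0 0.08 0;0 0 0 0.1 0;0 0 0 0.11 0;0 0 0 0.115 0;0 0 0 0.115 0'
```

```text
clock: 28.8
eef_pos: [0.5484, -0.2425, 0.0927]
tool_rot: [-0.21, 0.978, -0.0, 0.0]
ft_force: [0.0, -0.6, -1.7]
grip_width: 0.0083
grasp_force: 58.9
```

```bash
python3 -m creep '0 0 0 0.008 0;0 0 0 0.015 0;0 0 0 0.015 0'
```

```text
clock: 29.18
eef_pos: [0.5488, -0.2428, 0.0924]
tool_rot: [-0.21, 0.978, -0.001, 0.001]
ft_force: [-3.3, 0.7, 7.9]
grip_width: 0.0083
grasp_force: 59.9
```

```bash
python3 -m creep '0.15 0 0 0 0;0.3 0 0 0 0;0.35 0 0 0 0;0.35 0 0 0 0;0.35 0 0 -0.1 0;0.35 0 0 -0.25 0;0.35 0 0 -0.5 0;0.35 0 0 -0.8 0;0.35 0.3 0 -0.9 0;0.35 0.5 0.2 -0.9 0;0.35 0.5 0.2 -0.9 0'
python3 - <<'E'
from h import *
import cv2
camera("side");camera("top")
for c in("side","top"):
  for n in["cup_rim","cup","tray","stay_tip","flap_bar","bracket","jar"]: print(c,n,[(np.round(d["at"],3).tolist(),round(d["conf"],2)) for d in spot_point(n,c)[:2]])
s=camera("side");cv2.imwrite("pics/s4.png",cv2.resize(cv2.cvtColor(s,cv2.COLOR_RGB2BGR)[60:290,100:350],None,fx=2.5,fy=2.5))
E
```

```text
clock: 30.55
eef_pos: [0.4647, -0.245, 0.2265]
tool_rot: [-0.209, 0.978, 0.0, -0.001]
ft_force: [1.1, -0.1, -0.2]
grip_width: 0.03
grasp_force: 0.0
side cup_rim [([0.532, -0.21, 0.093], 0.89)]
side cup [([0.533, -0.208, 0.007], 0.92), ([0.574, -0.205, 0.0], 0.54)]
side tray [([0.571, -0.206, -0.002], 0.7)]
side stay_tip [([0.477, -0.212, 0.048], 0.59), ([0.571, 0.009, 0.204], 0.49)]
side flap_bar [([0.64, 0.198, 0.331], 0.59)]
side bracket [([0.658, -0.192, 0.007], 0.64), ([0.555, 0.141, 0.006], 0.15)]
side jar [([0.551, 0.14, 0.007], 0.41)]
top cup_rim [([0.534, -0.207, 0.095], 0.72)]
top cup [([0.531, -0.205, 0.006], 0.6)]
top tray [([0.57, -0.205, -0.002], 0.72), ([0.48, -0.22, 0.05], 0.7)]
top stay_tip [([0.569, 0.011, 0.201], 0.68), ([0.533, 0.313, 0.061], 0.23)]
top flap_bar [([0.633, 0.198, 0.33], 0.96)]
top bracket [([0.658, -0.193, 0.006], 0.77)]
top jar [([0.554, 0.138, 0.003], 0.59)]
```

View pics/s4.png

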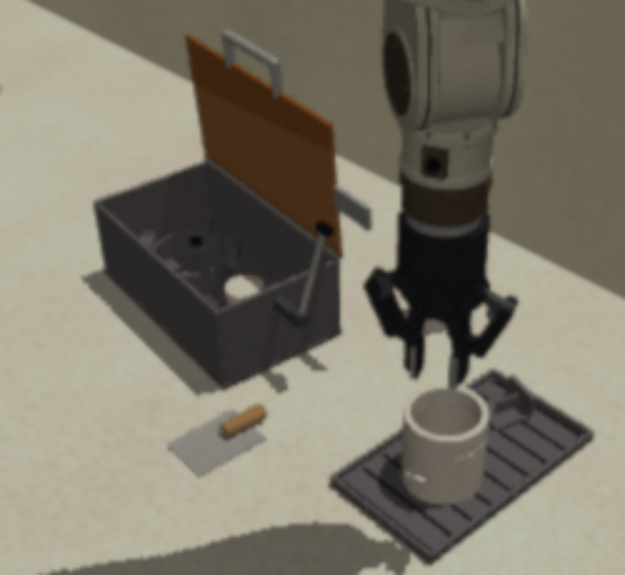

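The cup stands upright on the tray at (445,445) in the crop, and the gripper is clear above it. The flap is propped, with the stay tip at (325,228).

```bash
python3 -c "
from workcell import *
print(ticket.job_done())"
```

```text
the job is handed in; nothing more can be done
None
```

I handed the job in at about 31 s: the flap is up at about 1.5 rad, the stay is leaning back at about 1.9 rad, and the cup is standing upright and released on the tray, about 40 mm from its middle; no verdict was returned.

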